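# Knock off the latch, then rock a tight locating block out of a plaster mould

### The job

Pick up the mallet and with it drive the latch pin on the plaster mould fully down, then stand or lay the mallet back on the bench, clear of the mould. Take the wooden locating block by its post and, with its foot still in the socket, rock it from side to side (over its two catches), at least twice to each side, until it is free. Finish holding it upright, just clear of the mould and over its socket, about 2 cm up, without letting go; press the pin only with the mallet, and leave the other things on the bench alone.

Things in the scene. Friction and masses are not known exactly. Their poses are not given: they have to be found in the camera images.
- mould: Off-white plaster slab 160 x 120 x 40 mm fixed to the bench; origin at the centre of its underside, z up, x along its 160 mm length, from the latch (half nearer the robot, -x) to the socket (+x half). 'Side to side' is along its y axis.
- pin_hole (a point): Middle of the top of the aluminium latch housing, 44 x 44 mm and 18 mm high on the mould (top 58 mm above the bench), at x = -26, y = 0 mm in the mould's frame. While the latch pin is up, a steel tongue from the housing lies over the block's plate and locks it; driving the pin down draws the tongue back.
- socket (a point): Centre of the socket's mouth, 40 mm above the bench, at x = +30, y = 0 mm in the mould's frame. The socket is 47 mm along x, 24 mm deep. In each y wall a sprung brass ball holds the block: a straight pull takes some 27 N, lifting one side about half of that. A ball lets go when its side has risen about 7 mm (block rocked about 0.12 rad over its plate's other edge) and then stands under the rib.
- pin (a joint): Latch pin: 0 = up (as at the start), 0.014 m = fully down with its head on the housing. It moves straight down, takes about 6 N, and stays where it is left.
- pin_top (a point): Centre of the top of the latch pin's round steel head (24 mm across, 8 mm thick): 80 mm above the bench when up, 66 mm when fully down. On the mould's axis, 56 mm from the block's post towards the robot.
- block: Wooden locating block, 0.2 kg, loose but held in the socket. Origin: centre of its foot's underside, 16 mm above the bench when seated, axes then as the mould's. Foot 44 (x) x 56 (y) x 24 mm with a rounded rib low on each y side; plate 56 (x) x 72 (y) mm over the mould's top (z 24.5 to 30.5 mm); square post 24 x 24 mm up to z = 84 mm.
- block_post (a point): Middle of the block's square post, 24 x 24 mm, the place to grasp it: 60 mm above the foot's underside, 24 mm below the post's top (76 mm above the bench when seated). Take it with the fingers on its two y faces: the latch housing stands beside its -x face. Axes as the block's.
- block_foot (a point): Centre of the underside of the block's foot.
- mallet: Mallet, loose, standing on one flat face of its head: black rubber head, an upright cylinder 48 mm across and 60 mm high; origin at the centre of the lower face, z up. A level wooden handle, 16 x 16 mm, leaves the head's side at half its height along -x and ends 140 mm from the head's axis. About 0.15 kg. Struck straight down, the lower face hits.
- mallet_handle (a point): Place to grasp the mallet: on the handle's centre line, 58 mm along -x from the head's axis and 30 mm above the lower face.
- mallet_face (a point): Centre of the lower face of the mallet's head, the striking face.
- mug: Bystander: white mug, 76 mm across, 85 mm high, handle on one side; origin at the centre of its underside
- cup_a: Bystander: white cast cup, 68 mm across, 75 mm high; origin at the centre of its underside
- cup_b: Bystander: white cast cup, the same as the other; origin at the centre of its underside
- rib: Bystander: flat dark wooden scraper, 50 x 100 x 8 mm; origin at the centre of its underside
- brush: Bystander: hand brush lying flat; origin at the middle
- jar: Bystander: glass jar, 64 mm across, 90 mm high; origin at the centre of its underside
- bowl: Bystander: white bowl, 120 mm across, 50 mm high; origin at the centre of its underside
Mind the look-alikes: they are no part of the job. Leave any red look-alike of the mallet alone.

How it is judged (in metres and radians):
On the way, in this order (a step that is already met when the one before it is completed fails the run):
1. the mallet has driven the latch pin down (over 11 of 14 mm, mallet on the pin) (value of joint pin above 0.011 m and contact force between mallet and pin above 0.3 N), for 0.02 s.
2. the mallet is back on the bench, let go (height (world z) of mallet_handle below 0.045 m and contact force between mallet and the fingers below 0.1 N and contact force between mallet and mould below 0.1 N and linear speed of mallet below 0.03 m/s), for 0.1 s.
3. the held block is rocked to one side, foot in the socket (z of block_foot in the frame of mould below 0.036 m and angle between the z axis of block and the z axis of mould, either way round above 0.06 rad and y of block_post in the frame of mould above 0.0015 m and contact force between block and the fingers above 0.5 N), for 0.02 s.
4. the held block is rocked to the other side, foot in the socket (z of block_foot in the frame of mould below 0.036 m and angle between the z axis of block and the z axis of mould, either way round above 0.06 rad and y of block_post in the frame of mould below -0.0015 m and contact force between block and the fingers above 0.5 N), for 0.02 s.
5. the held block is rocked back to the first side, foot in the socket (all of step 3), for 0.02 s.
At the end, for the whole second after the job is handed in: The gripper holds the block still, upright within 0.17 rad, its foot 4 to 45 mm above the mould's top and within 30 mm of the socket's centre, carried by nothing else; the latch pin is down more than 11 mm; the mallet rests on the bench, let go, not on the mould (all of step 2 and z of block_foot in the frame of mould between 0.044 and 0.085 m and horizontal distance between block_foot and socket below 0.03 m and angle between block's own z axis and vertical below 0.17 rad and contact force between block and the fingers above 1 N and contact force between block and mould below 0.05 N and linear speed of block below 0.02 m/s and value of joint pin above 0.011 m); the arm keeps its last pose, push and grip.
It fails at once if the pin is pressed with the fingers or arm (contact force between pin and the fingers above 2 N or contact force between pin and the arm above 2 N).
It fails at once if a bystander is moved more than 30 mm (distance of any of mug, cup_a, cup_b, rib, brush, jar, bowl from where it was at the start of the episode above 0.03 m).
It also fails if it takes over 58 s, if anything falls off the work surface, if the arm or the gripper's body presses on something with over 40 N, if the wrist force passes 120 N, or if a joint passes its speed limit or range.

### The arm

A 6-joint arm with a two-finger parallel gripper is mounted at the origin on the work surface. World frame = base frame: x ahead of the robot, y to its left, z up, the work surface at z = 0. Lengths are in m, angles in degrees, forces in N, time in s.
With the tool pointing down it reaches from about 0.375 to 0.9 m from the base axis. Payload 3.1 kg.
Tool frame: the origin (TCP) lies on the centre line of the jaws, within the pads' length; the fingertips stand finger_overhang ahead of it and the grasp point (between the pads) lies 5 mm behind it (finger_overhang is the distance from the TCP to the fingertips, in m); z points along the fingers, y is the line along which they close (so a half turn about z gives the same grasp; the last joint's range is limited). The gripper opens to 87 mm and grips with 3 to 60 N. Pads are 19 mm wide; open, the fingers measure 117 mm over their backs; the gripper's body (75 mm by 190 mm) begins 51 mm behind the grasp point.
Start: joints at [-86.316, 30.224, 82.088, -0, 67.689, -10.227], TCP at [0.15, -0.607, 0.237] pointing down, gripper open.
Joint ranges: [-176.69, 176.69], [-43.24, 126.21], [12.49, 139.97], [-82, 262], [0, 151.66], [-163.58, 163.58]. Speed limits (degrees/s): [159.86, 159.86, 180, 180, 180, 180].

### API

Orientations are given as a 3x3 rotation matrix whose columns are the frame's x, y, z axes.
In Python, from rig import read_state, capture, calibration, hand_in, finger_overhang gives the robot as it stands.
- The arm moves only by the tool send_rows, never from a script. Its argument "plan" is a list of rows, each a list of 5 numbers: the closure in counts, from 0 (fully open) to 255 (shut), then the shift along the tool's x, y, z in m, then the turn about the tool's z in rad. A call has 1 to 20 rows; each row shifts and turns the commanded pose from where the row before left it, along the tool's axes as they then stand; what a row does not reach is not made up. A row lasts 1/12 s, in which the tool goes at most 41.7 mm and 7.16 degrees, less where a joint would pass 70% of its speed; a pose out of reach is approached as far as the arm can. A call is refused whole if a number of a shift passes 0.0417 or a number of a turn 0.125, either way. A call with a gripper value outside its range is refused whole. The fingers move at their own pace and stop on an object; the grip force is fixed at half the most. Time passes only in rows, so rows that do not move let the fingers close. It gives the time, the measured TCP pose, the force, the opening and the grip force at its end, in the units of the state.
- read_state(): the state, without advancing time (a new reading comes with each control period).
- capture(name): name is "scene" or "top"; returns (picture, depth): 400x640x3 uint8, blue, green, red; 400x640 float32, m along the optical axis (not along the pixel's ray), 0 where there is no reading.
- calibration(name): a dict with "fx", "fy", "cx", "cy" (pixels), "xyz" and "rotation" of the camera in the world. Camera axes: x right, y down, z forward; pixel columns grow to the right and rows downward; lengths in m; the calibration is good to about 2 mm. A picture is of the moment at which its call begins. calibration takes no time and is no camera call.
- hand_in(): hands the job in; it is judged then, once.
The state is a dict: "time_s": time; "joint_positions": joint angles; "qvel": joint speeds; "tau": joint torques, N m; "position": TCP position; "tcp_rot": TCP orientation; "force": force on the tool from outside, world axes, zero at the start; "moment": the same for the moment, N m; "opening": opening from 0.0 (shut) to 1.0 (fully open); "grasp_force": force on a finger pad.
Only numpy, scipy, OpenCV 4.12 (cv2) and the standard library are available. Lean on these libraries where they do the work, as an engineer would, in place of code of your own. Each camera call takes 0.05 s, during which the arm holds its last target. There are 200 camera calls.

## Working session

There is one attempt and no reset: what is moved stays moved. The work goes in short steps, Python scripts to look and compute and a tool call to move; the robot and the scene stay as the last step left them, time stands still between calls to the robot, and variables do not carry over. Pictures are saved under pics/ and viewed, at most 10 in all, crops included, and the job is handed in when it is done.

Besides the shell and the picture viewer there is one more tool, called by a JSON object that holds its "name" and its "arguments", one argument or row to a line. send_rows: Moves the arm, as the interface text tells. Its arguments: {"type":"object","properties":{"plan":{"type":"array","items":{"type":"array","items":{"type":"number"}}}},"required":["plan"]}

```bash
mkdir -p pics; ls
python3 - <<'E'
from rig import *
import cv2,numpy as np
print(finger_overhang if not callable(finger_overhang) else finger_overhang())
s=read_state();print({k:s[k] for k in('time_s','position','tcp_rot','opening')})
for n in('top','scene'):
    p,d=capture(n);cv2.imwrite(f'pics/{n}0.png',p);np.savez(f'{n}0.npz',p=p,d=d);print(n,calibration(n))
E
```

```text
pics
0.014
{'time_s': 0.0, 'position': array([ 0.15025087, -0.60594467,  0.23557317]), 'tcp_rot': array([[ 9.70662362e-01,  2.40446582e-01, -1.42307167e-04],
       [ 2.40446323e-01, -9.70660039e-01,  2.15737143e-03],
       [ 3.80600705e-04, -2.12829648e-03, -9.99997663e-01]]), 'opening': 0.9981351410521356}
top {'fx': 443.12452605969816, 'fy': 443.12452605969816, 'cx': 316.5764893179368, 'cy': 202.5613865712451, 'xyz': array([ 0.26241202, -0.01305621,  1.58261054]), 'rotation': array([[-0.0424573 , -0.97934739,  0.19767666],
       [-0.99909481,  0.04109595, -0.01098591],
       [ 0.00263531, -0.19796416, -0.98020572]])}
scene {'fx': 367.949266465056, 'fy': 367.949266465056, 'cx': 322.85649966749475, 'cy': 196.0687625764544, 'xyz': array([1.52831503, 0.02074063, 0.76654496]), 'rotation': array([[-0.01386128,  0.58311727, -0.81226973],
       [ 0.9997817 , -0.00461878, -0.02037691],
       [-0.01563383, -0.81237486, -0.58292596]])}
```

View pics/top0.png

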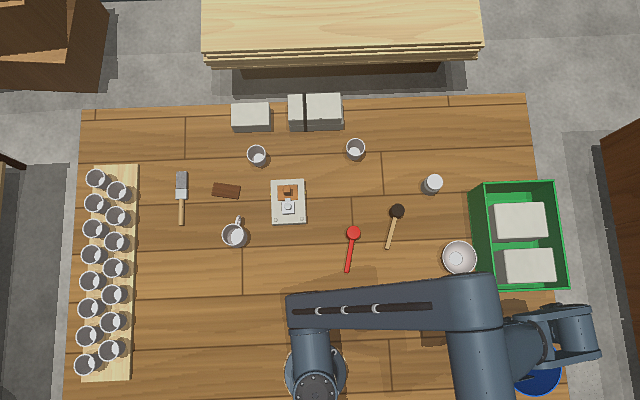

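View pics/scene0.png

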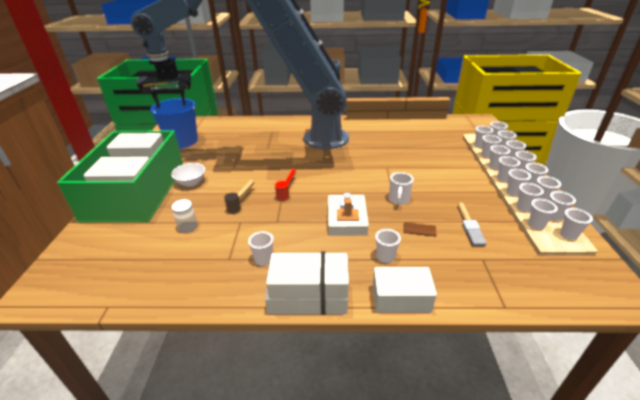

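In the top view, what could be taken for the mallet is the black-headed one at (397,211), the red look-alike at (353,232) and the brush at (181,195). The description fits the black one. The mould, with block and latch, is at (288,201), and nothing else has an orange block. Next I'll measure these and check one close crop.

```bash
cat > h.py <<'E'
import numpy as np,cv2
from rig import *
def ray(n,uv,z):
    c=calibration(n);uv=np.atleast_2d(uv).astype(float)
    d=np.c_[(uv[:,0]-c['cx'])/c['fx'],(uv[:,1]-c['cy'])/c['fy'],np.ones(len(uv))]@c['rotation'].T
    return c['xyz']+d*((z-c['xyz'][2])/d[:,2])[:,None]
def cloud(n,d):
    c=calibration(n);v,u=np.mgrid[:400,:640]
    q=np.dstack([(u-c['cx'])/c['fx'],(v-c['cy'])/c['fy'],np.ones_like(d)])*d[...,None]
    return q@c['rotation'].T+c['xyz']
E
python3 - <<'E'
from h import *
f=np.load('top0.npz');p,d=f['p'],f['d'];w=cloud('top',d)
cv2.imwrite('pics/crop1.png',cv2.resize(p[130:270,250:430],None,fx=4.4,fy=4.2,interpolation=cv2.INTER_CUBIC))
def box(a,b,c,e):
    m=np.zeros((400,640),bool);m[b:e,a:c]=1;return m
z=w[...,2]
print('bench z',np.median(z[box(300,150,340,200)]))
# mallet
B=box(375,195,415,260)
m=B&(z>.012); head=m&(z>.045); han=m&(z>.018)&(z<.045)
print('head',head.sum(),w[head].mean(0),'han',han.sum())
blk=B&(p.max(2)<70); print('black',blk.sum(),w[blk].mean(0))
hd=w[m][:,:2]; np.set_printoptions(precision=4,suppress=True)
vx,vy,x0,y0=cv2.fitLine(w[han&~blk][:,:2].astype(np.float32),2,0,.01,.01).ravel();print('handle line',vx,vy,x0,y0,np.degrees(np.arctan2(vy,vx)))
hh=w[han&~blk];t=(hh[:,:2]-[x0,y0])@[vx,vy];print('ends',t.min(),t.max(),'z',np.median(hh[:,2]))
# circle of head top, rays
bl=(B&(p.max(2)<70)&(z>.05)).astype(np.uint8);cs=max(cv2.findContours(bl,0,1)[0],key=cv2.contourArea)
print('top circle',ray('top',cv2.minEnclosingCircle(ray('top',cs[:,0],.06)[:,:2].astype(np.float32))[0],.06)[:0],cv2.minEnclosingCircle(ray('top',cs[:,0],.06)[:,:2].astype(np.float32)))
# mould
B=box(260,170,316,235);M=B&(z>.03)&(z<.05)
full=(B&(z>.03)).astype(np.uint8);cs=max(cv2.findContours(full,0,1)[0],key=cv2.contourArea)
print('mould rect',cv2.minAreaRect(w[M][:,:2].astype(np.float32)))
for lo,hi in((.05,.062),(.072,.086),(.092,.11)):
    k=B&(z>lo)&(z<hi);print(lo,k.sum(),w[k].mean(0) if k.any() else '')
E
```

```text
bench z -9.44784844953972e-05
head 161 [ 0.52138355 -0.3010171   0.10585825] han 176
black 117 [ 0.52640216 -0.30666867  0.04928519]
handle line 0.949493 -0.3137883 0.4555441 -0.28488213 -18.287678
ends -0.0577954657106437 0.08757098454633838 z 0.03685510653066071
top circle [] ((0.5315679907798767, -0.3107970952987671), 0.023488614708185196)
mould rect ((0.5845130681991577, 0.07212651520967484), (0.16202427446842194, 0.12581104040145874), 0.3788975775241852)
0.05 148 [0.5697 0.0713 0.0554]
0.072 43 [0.5673 0.0713 0.0799]
0.092 48 [0.6135 0.073  0.1   ]
```

View pics/crop1.png

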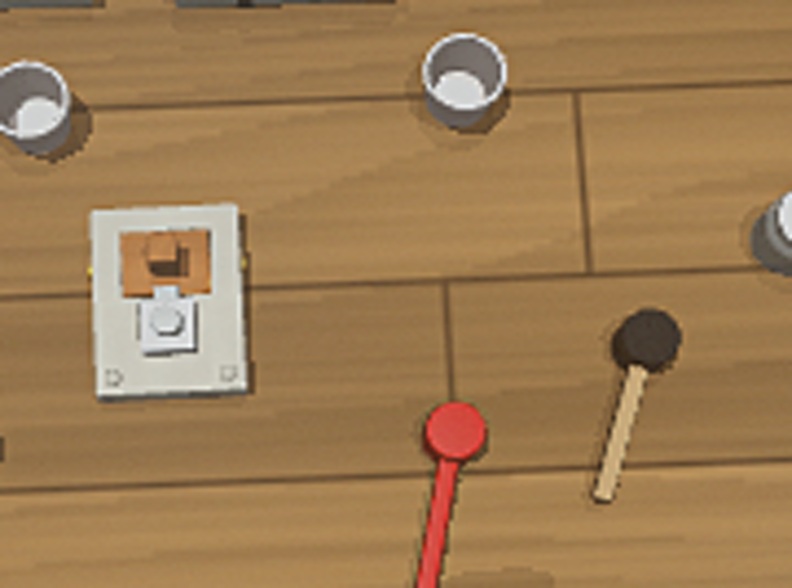

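The crop shows the black-headed mallet with a wood handle at crop (647,341), the red look-alike at (455,432), and the mould with pin head at (166,320) and post top at (160,245). I choose the black mallet. First I'll turn the tool into line with its handle.

{"name": "send_rows", "arguments": {
  "plan": [
    [0, 0, 0, 0, 0.112],
    [0, 0, 0, 0, 0.112],
    [0, 0, 0, 0, 0.112],
    [0, 0, 0, 0, 0.112],
    [0, 0, 0, 0, 0.112],
    [90, 0, 0, 0, 0],
    [90, 0, 0, 0, 0]
  ]
}}

```text
time_s: 0.68
position: [0.1503, -0.6063, 0.2361]
tcp_rot: [[0.951, -0.309, -0.0], [-0.309, -0.951, 0.001], [-0.0, -0.001, -1.0]]
force: [-0.4, 0.3, -1.1]
opening: 0.918
grasp_force: 0.0
```

```bash
cat >> h.py <<'E'
def go(x,y,z,yaw=None):
    s=read_state();R=np.array(s['tcp_rot']);d=np.array([x,y,z])-s['position']
    print('pos',np.round(s['position'],4),'yaw',np.degrees(np.arctan2(R[1,0],R[0,0])).round(2),'tilt z',R[:,2].round(4),'t',round(s['time_s'],2),'open',round(s['opening'],3),'F',np.round(s['force'],2))
    print('shift tool',np.round(R.T@d,4))
    if yaw is not None: print('turn',-np.radians(yaw)+np.arctan2(R[1,0],R[0,0]))
E
python3 - <<'E'
from h import *
c=np.array([.5315,-.3108]);u=np.array([.9495,-.3138]);g=c-.047*u
print(g);go(*g,.10,-18.3)
f=np.load('top0.npz')
for n,uv,z in(('red',(353,232),.06),('jar',(433,184),.09),('cup',(355,148),.075),('mug',(233,235),.085),('bowl',(460,258),.05)):print(n,ray('top',uv,z))
E
```

```text
[ 0.4868735 -0.2960514]
pos [ 0.1503 -0.6063  0.2361] yaw -18.01 tilt z [-1.e-04  1.e-03 -1.e+00] t 0.68 open 0.918 F [-0.37  0.34 -1.07]
shift tool [ 0.2242 -0.399   0.1364]
turn 0.005068907733875749
red [[ 0.46037649 -0.15161766  0.06      ]]
jar [[ 0.61211076 -0.43599841  0.09      ]]
cup [[ 0.75871238 -0.17504656  0.075     ]]
mug [[0.46404878 0.25850605 0.085     ]]
bowl [[ 0.3561437  -0.51554538  0.05      ]]
```

{"name": "send_rows", "arguments": {
  "plan": [
    [90, 0.016, -0.0285, 0, 0],
    [90, 0.016, -0.0285, 0, 0],
    [90, 0.016, -0.0285, 0, 0],
    [90, 0.016, -0.0285, 0, 0],
    [90, 0.016, -0.0285, 0, 0],
    [90, 0.016, -0.0285, 0, 0],
    [90, 0.016, -0.0285, 0.01, 0],
    [90, 0.016, -0.0285, 0.01, 0],
    [90, 0.016, -0.0285, 0.02, 0],
    [90, 0.016, -0.0285, 0.02, 0],
    [90, 0.016, -0.0285, 0.02, 0],
    [90, 0.016, -0.0285, 0.02, 0],
    [90, 0.016, -0.0285, 0.02, 0],
    [90, 0.016, -0.0285, 0.016, 0.005],
    [90, 0, 0, 0, 0],
    [90, 0, 0, 0, 0]
  ]
}}

```text
time_s: 2.02
position: [0.488, -0.2955, 0.0993]
tcp_rot: [[0.95, -0.311, -0.002], [-0.311, -0.95, 0.002], [-0.003, -0.001, -1.0]]
force: [-0.2, -0.3, 0.2]
opening: 0.65
grasp_force: 0.0
```

Run:
```python
from h import *
go(.4869,-.2961,.025,-18.3)
p,d=capture('scene');cv2.imwrite('pics/s1.png',cv2.resize(p[130:250,180:380],None,fx=4,fy=4))
```

```text
pos [ 0.488  -0.2955  0.0993] yaw -18.12 tilt z [-0.0021  0.0017 -1.    ] t 2.02 open 0.65 F [-0.22 -0.29  0.19]
shift tool [-0.0007  0.001   0.0743]
turn 0.0030903306932229535
```

View pics/s1.png

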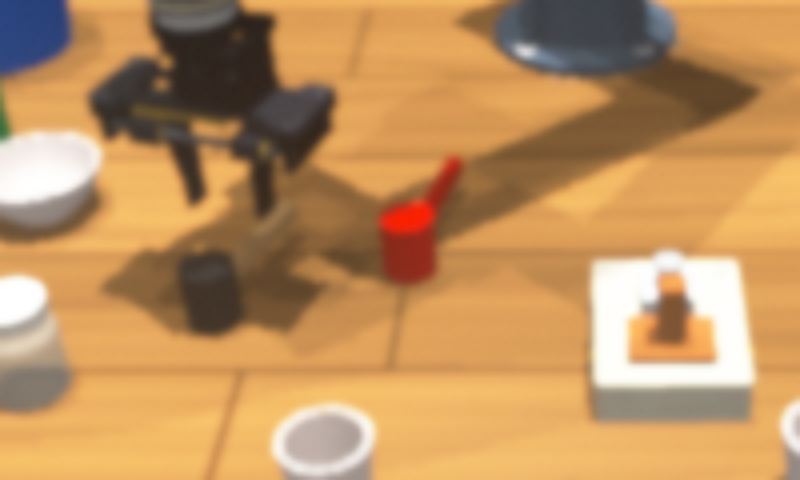

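The open fingers, at crop (190,200) and (262,210), stand either side of the handle just behind the black head at (210,290). Next I'll go down, close and lift.

{"name": "send_rows", "arguments": {
  "plan": [
    [90, 0, 0.001, 0.02, 0.003],
    [90, 0, 0, 0.02, 0],
    [90, 0, 0, 0.02, 0],
    [90, 0, 0, 0.014, 0],
    [90, 0, 0, 0, 0],
    [255, 0, 0, 0, 0],
    [255, 0, 0, 0, 0],
    [255, 0, 0, 0, 0],
    [255, 0, 0, 0, 0],
    [255, 0, 0, 0, 0],
    [255, 0, 0, 0, 0],
    [255, 0, 0, 0, 0],
    [255, 0, 0, 0, 0]
  ]
}}

```text
time_s: 3.15
position: [0.4873, -0.2982, 0.0268]
tcp_rot: [[0.948, -0.319, 0.0], [-0.319, -0.948, -0.0], [0.0, 0.0, -1.0]]
force: [0.5, 0.9, 2.4]
opening: 0.18
grasp_force: 29.7
```

{"name": "send_rows", "arguments": {
  "plan": [
    [255, 0, 0, -0.02, 0],
    [255, 0, 0, -0.03, 0],
    [255, 0, 0, -0.03, 0],
    [255, 0, 0, -0.03, 0],
    [255, 0, 0, -0.03, 0],
    [255, -0.004, -0.0155, 0, 0],
    [255, -0.0081, -0.0311, 0, 0],
    [255, -0.0081, -0.0311, 0, 0],
    [255, -0.0081, -0.0311, 0, 0],
    [255, -0.0081, -0.0311, 0, 0],
    [255, -0.0081, -0.0311, 0, 0],
    [255, -0.0081, -0.0311, 0, 0],
    [255, -0.0081, -0.0311, 0, 0],
    [255, -0.0081, -0.0311, 0, 0],
    [255, -0.0081, -0.0311, 0, 0],
    [255, -0.0081, -0.0311, 0, 0],
    [255, -0.0081, -0.0311, 0, 0],
    [255, -0.004, -0.0155, 0, 0],
    [255, 0, 0, 0, 0],
    [255, 0, 0, 0, 0]
  ]
}}

```text
time_s: 4.82
position: [0.5132, 0.0874, 0.1656]
tcp_rot: [[0.949, -0.317, -0.002], [-0.317, -0.949, -0.0], [-0.002, 0.001, -1.0]]
force: [-0.3, -0.0, -2.0]
opening: 0.182
grasp_force: 29.7
```

Run:
```python
from h import *
go(.5139,.0868,.095,-18.3)
p,d=capture('scene');cv2.imwrite('pics/s2.png',cv2.resize(p[110:250,280:430],None,fx=4,fy=4))
c=calibration('scene')
def proj(X):
    q=(np.array(X)-c['xyz'])@c['rotation'];return (q[:2]/q[2])*c['fx']+[c['cx'],c['cy']]
m=(p.max(2)<60);m[:150]=0;m[235:]=0;m[:,:300]=0;m[:,400:]=0
print('pin proj in crop',(proj([.558,.072,.08])-[280,110])*4,'face expected',(proj([.558,.072,.137])-[280,110])*4)
```

```text
pos [0.5132 0.0874 0.1656] yaw -18.46 tilt z [-2.4e-03 -2.0e-04 -1.0e+00] t 4.82 open 0.182 F [-0.26 -0.01 -2.  ]
shift tool [0.001  0.0003 0.0706]
turn -0.002857412557835892
pin proj in crop [264.9305235  333.97108362] face expected [266.48611495 274.62180869]
```

View pics/s2.png

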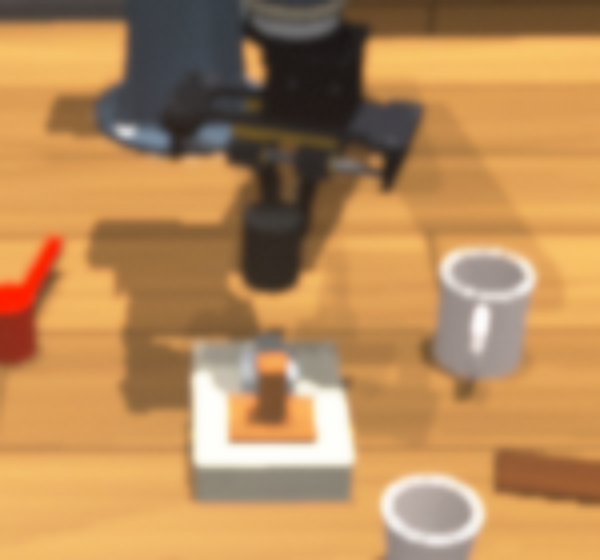

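The head, centred at crop (271,245), is over the pin at (270,340), and both are in line with the post. Next I'll drive it down.

{"name": "send_rows", "arguments": {
  "plan": [
    [255, 0.001, 0, 0.02, 0],
    [255, 0, 0, 0.02, 0],
    [255, 0, 0, 0.014, 0],
    [255, 0, 0, 0.005, 0],
    [255, 0, 0, 0.005, 0],
    [255, 0, 0, 0.005, 0],
    [255, 0, 0, 0.005, 0]
  ]
}}

```text
time_s: 5.45
position: [0.5153, 0.0853, 0.093]
tcp_rot: [[0.947, -0.32, 0.0], [-0.32, -0.947, -0.0], [0.0, 0.0, -1.0]]
force: [-3.1, 0.2, 3.6]
opening: 0.184
grasp_force: 29.7
```

{"name": "send_rows", "arguments": {
  "plan": [
    [255, 0, 0, 0.003, 0],
    [255, 0, 0, 0.002, 0],
    [255, 0, 0, 0.002, 0]
  ]
}}

```text
time_s: 5.7
position: [0.5129, 0.0865, 0.0864]
tcp_rot: [[0.948, -0.32, -0.005], [-0.32, -0.948, 0.001], [-0.005, 0.001, -1.0]]
force: [-8.5, 1.2, 11.6]
opening: 0.179
grasp_force: 30.0
```

{"name": "send_rows", "arguments": {
  "plan": [
    [255, 0, 0, 0.002, 0],
    [255, 0, 0, 0.0, 0],
    [255, 0, 0, -0.02, 0],
    [255, 0, 0, -0.03, 0],
    [255, 0, 0, -0.03, 0],
    [255, 0.004, 0.0155, 0, 0],
    [255, 0.0081, 0.0311, 0, 0],
    [255, 0.0081, 0.0311, 0, 0],
    [255, 0.0081, 0.0311, 0, 0],
    [255, 0.0081, 0.0311, 0, 0],
    [255, 0, 0, 0, 0]
  ]
}}

```text
time_s: 6.62
position: [0.5073, -0.064, 0.1641]
tcp_rot: [[0.946, -0.324, 0.005], [-0.324, -0.946, -0.004], [0.006, 0.002, -1.0]]
force: [0.7, 0.8, -2.0]
opening: 0.177
grasp_force: 30.0
```

Run:
```python
from h import *
go(.4869,-.2961,.025,-18.3)
for n in('top','scene'):
    p,d=capture(n);
    if n=='top':
        w=cloud(n,d);z=w[...,2];b=np.zeros_like(z,bool);b[170:235,260:316]=1
        for lo,hi in((.05,.062),(.062,.072),(.072,.086),(.092,.11)):
            k=b&(z>lo)&(z<hi);print(lo,k.sum(),w[k].mean(0) if k.any() else '')
        k=b&(z>.053)&(z<.09)&(np.abs(w[...,0]-.558)<.011)&(np.abs(w[...,1]-.072)<.011);print('pin top',np.median(z[k]),k.sum())
        a=cv2.resize(p[150:250,260:400],None,fx=4,fy=4)
    else: b=cv2.resize(p[110:250,250:400],None,fx=4,fy=4)
a=cv2.copyMakeBorder(a,0,0,0,0,0)
cv2.imwrite('pics/s3.png',cv2.resize(np.hstack([cv2.resize(a,(560,400)),cv2.resize(b,(428,400))]),(800,324)))
```

```text
pos [ 0.5073 -0.064   0.1641] yaw -18.91 tilt z [ 0.0052 -0.0039 -1.    ] t 6.62 open 0.177 F [ 0.74  0.77 -2.05]
shift tool [0.0551 0.2259 0.1399]
turn -0.010596590916917226
0.05 158 [0.57083682 0.07197939 0.05577775]
0.062 39 [0.56585047 0.0702704  0.06594826]
0.072 11 [0.59956496 0.06874189 0.0774183 ]
0.092 49 [0.61341885 0.0732528  0.0994189 ]
pin top 0.06384599852084594 39
```

View pics/s3.png

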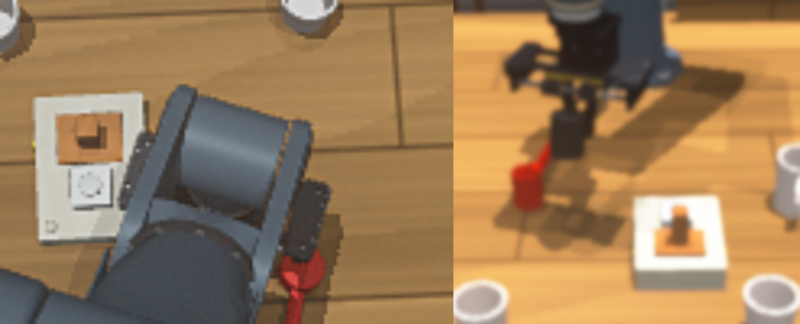

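The pin top is now at 66 mm, so it is fully down, and the tongue has drawn back (top view, left panel (90,185)). The mallet is still in the grip, at right panel (568,135). I'll put it back where it came from.

{"name": "send_rows", "arguments": {
  "plan": [
    [255, 0.003, 0.0135, 0, 0],
    [255, 0.0061, 0.0251, 0, 0],
    [255, 0.0061, 0.0251, 0, 0],
    [255, 0.0061, 0.0251, 0, 0],
    [255, 0.0061, 0.0251, 0, 0],
    [255, 0.0061, 0.0251, 0, 0],
    [255, 0.0061, 0.0251, 0, 0],
    [255, 0.0061, 0.0251, 0.01, 0],
    [255, 0.0061, 0.0251, 0.02, 0],
    [255, 0.003, 0.0115, 0.02, 0],
    [255, 0, 0, 0.03, 0],
    [255, 0, 0, 0.03, 0],
    [255, 0, 0, 0.01, 0],
    [255, 0, 0, 0.008, 0],
    [255, 0, 0, 0.004, 0],
    [255, 0, 0, 0.0, 0]
  ]
}}

```text
time_s: 8.05
position: [0.4856, -0.2894, 0.0317]
tcp_rot: [[0.948, -0.318, 0.0], [-0.318, -0.948, -0.0], [0.001, 0.0, -1.0]]
force: [0.0, 0.2, -2.3]
opening: 0.178
grasp_force: 30.0
```

{"name": "send_rows", "arguments": {
  "plan": [
    [255, 0, 0, 0.003, 0],
    [255, 0, 0, 0.002, 0],
    [255, 0, 0, 0, 0]
  ]
}}

```text
time_s: 8.3
position: [0.4855, -0.29, 0.0273]
tcp_rot: [[0.948, -0.319, 0.001], [-0.319, -0.948, -0.001], [0.001, 0.001, -1.0]]
force: [-0.7, 0.9, -1.6]
opening: 0.178
grasp_force: 30.0
```

Near contact now. I'll open with a brief settle, then rise.

{"name": "send_rows", "arguments": {
  "plan": [
    [255, 0, 0, 0.001, 0],
    [90, 0, 0, 0, 0],
    [90, 0, 0, 0, 0],
    [90, 0, 0, 0, 0],
    [90, 0, 0, 0, 0],
    [90, 0, 0, 0, 0],
    [90, 0, 0, 0, 0],
    [90, 0, 0, -0.015, 0],
    [90, 0, 0, -0.03, 0],
    [90, 0, 0, -0.03, 0],
    [90, 0, 0, -0.04, 0],
    [90, 0, 0, -0.04, 0],
    [90, 0, 0, 0, -0.1],
    [90, 0, 0, 0, -0.1],
    [90, 0, 0, 0, -0.125],
    [90, 0, 0, 0, 0]
  ]
}}

```text
time_s: 9.63
position: [0.4849, -0.2897, 0.181]
tcp_rot: [[1.0, 0.002, 0.0], [0.002, -1.0, -0.0], [0.0, 0.0, -1.0]]
force: [-0.3, -1.0, 0.7]
opening: 0.647
grasp_force: 0.0
```

Run:
```python
from h import *
go(.6135,.073,.20,0)
p,d=capture('scene');cv2.imwrite('pics/s4.png',cv2.resize(p[130:250,180:380],None,fx=3,fy=3))
# mould yaw from the first top picture: edges of the mould's top plane
f=np.load('top0.npz');w=cloud('top',f['d']);z=w[...,2]
b=np.zeros_like(z,bool);b[170:235,260:316]=1
M=b&(np.abs(z-.04)<.004)
ys=w[M][:,:2];vs=np.where(M)[0]
L=[];Rr=[]
for v in np.unique(vs)[3:-3]:
    u=np.where(M[v])[0];L.append(w[v,u.min(),:2]);Rr.append(w[v,u.max(),:2])
for e in(L,Rr):
    l=cv2.fitLine(np.array(e,np.float32),cv2.DIST_HUBER,0,.01,.01).ravel();print('edge yaw',np.degrees(np.arctan(l[1]/l[0])),'at',l[2:])
```

```text
pos [ 0.4849 -0.2897  0.181 ] yaw 0.12 tilt z [ 4.e-04 -4.e-04 -1.e+00] t 9.63 open 0.647 F [-0.3  -0.97  0.71]
shift tool [ 0.1294 -0.3624 -0.0191]
turn 0.0020458308580006217
edge yaw 0.49072096 at [0.58803755 0.12961897]
edge yaw 1.1296021 at [0.5820497  0.01441025]
```

View pics/s4.png

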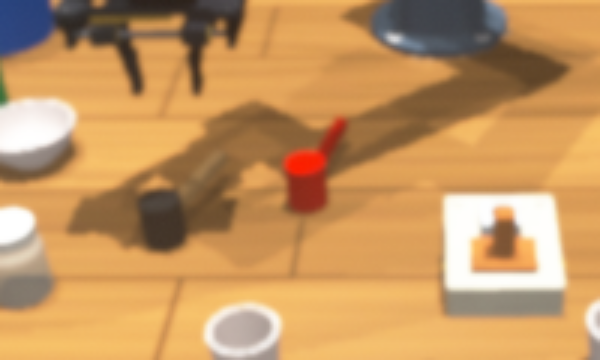

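The mallet stands upright on the bench at crop (162,220), let go, and the red one at (305,180) is undisturbed. The mould's yaw is about 0.5°. Next I'll go over the block's post.

{"name": "send_rows", "arguments": {
  "plan": [
    [90, 0.006, -0.017, -0.005, 0],
    [90, 0.0117, -0.033, -0.005, 0],
    [90, 0.0117, -0.033, -0.005, 0],
    [90, 0.0117, -0.033, -0.004, 0],
    [90, 0.0117, -0.033, 0, 0],
    [90, 0.0117, -0.033, 0, 0],
    [90, 0.0117, -0.033, 0, 0],
    [90, 0.0117, -0.033, 0, 0],
    [90, 0.0117, -0.033, 0, 0],
    [90, 0.0117, -0.033, 0, 0],
    [90, 0.0117, -0.033, 0, 0],
    [90, 0.006, -0.0165, 0, -0.008],
    [90, 0, 0, 0, 0],
    [90, 0, 0, 0, 0]
  ]
}}

```text
time_s: 10.85
position: [0.6137, 0.0746, 0.1989]
tcp_rot: [[1.0, 0.008, -0.001], [0.008, -1.0, -0.0], [-0.001, 0.0, -1.0]]
force: [-1.3, -0.3, -0.1]
opening: 0.651
grasp_force: 0.0
```

Run:
```python
from h import *
go(.6135,.073,.078,.6)
```

```text
pos [0.6137 0.0746 0.1989] yaw 0.45 tilt z [-1.2e-03 -5.0e-04 -1.0e+00] t 10.85 open 0.651 F [-1.3  -0.33 -0.05]
shift tool [-1.000e-04  1.500e-03  1.209e-01]
turn -0.0025457117346469483
```

{"name": "send_rows", "arguments": {
  "plan": [
    [90, 0, 0.0015, 0.025, 0],
    [90, 0, 0, 0.035, 0],
    [90, 0, 0, 0.035, 0],
    [90, 0, 0, 0.018, 0],
    [90, 0, 0, 0.008, 0],
    [90, 0, 0, 0, 0],
    [255, 0, 0, 0, 0],
    [255, 0, 0, 0, 0],
    [255, 0, 0, 0, 0],
    [255, 0, 0, 0, 0],
    [255, 0, 0, 0, 0],
    [255, 0, 0, 0, 0]
  ]
}}

```text
time_s: 11.85
position: [0.6144, 0.0724, 0.0794]
tcp_rot: [[1.0, 0.008, 0.001], [0.008, -1.0, 0.0], [0.001, -0.0, -1.0]]
force: [-0.9, 1.9, 2.2]
opening: 0.278
grasp_force: 1.4
```

{"name": "send_rows", "arguments": {
  "plan": [
    [255, 0, 0, 0, 0],
    [255, 0, 0, 0, 0],
    [255, 0, -0.002, -0.001, 0],
    [255, 0, -0.002, -0.001, 0],
    [255, 0, -0.002, -0.001, 0],
    [255, 0, 0, 0, 0]
  ]
}}

```text
time_s: 12.35
position: [0.6138, 0.0753, 0.0802]
tcp_rot: [[1.0, 0.011, -0.001], [0.011, -1.0, -0.006], [-0.001, 0.006, -1.0]]
force: [0.7, -9.5, -6.1]
opening: 0.269
grasp_force: 30.1
```

{"name": "send_rows", "arguments": {
  "plan": [
    [255, 0, -0.002, -0.0015, 0],
    [255, 0, -0.002, -0.0015, 0],
    [255, 0, -0.002, -0.0015, 0],
    [255, 0, 0, 0, 0]
  ]
}}

```text
time_s: 12.68
position: [0.6133, 0.0799, 0.0831]
tcp_rot: [[1.0, 0.011, -0.003], [0.011, -1.0, -0.008], [-0.003, 0.008, -1.0]]
force: [2.3, -12.4, -13.3]
opening: 0.287
grasp_force: 29.6
```

{"name": "send_rows", "arguments": {
  "plan": [
    [255, 0, -0.002, -0.0015, 0],
    [255, 0, -0.002, -0.0015, 0],
    [255, 0, 0, 0, 0]
  ]
}}

```text
time_s: 12.93
position: [0.6128, 0.0831, 0.0859]
tcp_rot: [[1.0, 0.012, -0.005], [0.011, -1.0, -0.009], [-0.005, 0.009, -1.0]]
force: [1.1, -14.4, -12.3]
opening: 0.302
grasp_force: 29.8
```

```bash
cat >> h.py <<'E'
def tilt(save=None):
    p,d=capture('scene')
    c=p[160:260,300:400]
    if save: cv2.imwrite(save,cv2.resize(c,None,fx=6,fy=6,interpolation=cv2.INTER_CUBIC))
    hsv=cv2.cvtColor(p,cv2.COLOR_BGR2HSV)
    m=((hsv[...,0]>4)&(hsv[...,0]<16)&(hsv[...,1]>150)).astype(np.uint8);m[:170]=0;m[245:]=0;m[:,:315]=0;m[:,380:]=0
    cs=max(cv2.findContours(m,0,1)[0],key=cv2.contourArea)[:,0]
    # lower (front) edge of the plate: largest row per column
    us=np.unique(cs[:,0]);lo=np.array([[u,cs[cs[:,0]==u,1].max()] for u in us[2:-2]],float)
    k=np.polyfit(lo[:,0],lo[:,1],1);print('plate front edge slope',k[0].round(3),'cols',us.min(),us.max())
E
python3 -c "
from h import *
tilt('pics/s5.png');go(.6135,.073,.078,.6)"
```

```text
plate front edge slope 0.032 cols 340 358
pos [0.6128 0.083  0.0861] yaw 0.65 tilt z [-0.0043 -0.0094 -0.9999] t 12.98 open 0.304 F [  1.61 -14.46 -12.55]
shift tool [0.0006 0.0099 0.0082]
turn 0.0009505761940422942
```

View pics/s5.png

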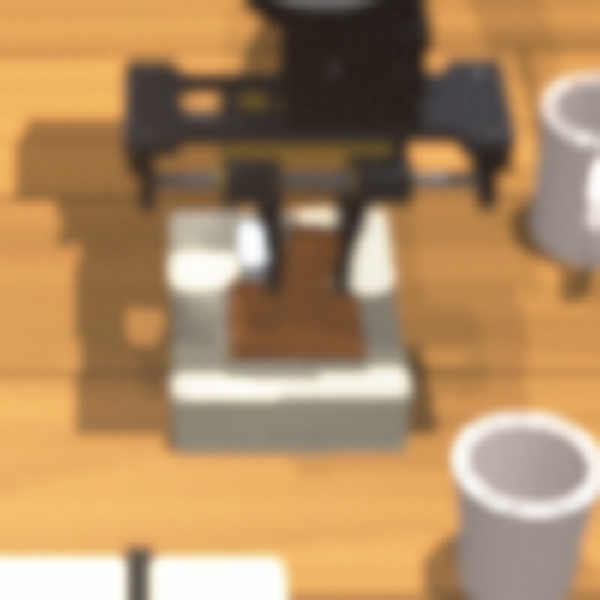

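The block leans towards +y in the grip: the post has shifted right and the plate's left side is raised at crop (235,290). Next I'll rock it to the other side.

{"name": "send_rows", "arguments": {
  "plan": [
    [255, 0, 0.004, 0.0025, 0],
    [255, 0, 0.004, 0.0025, 0],
    [255, 0, 0.004, 0.0025, 0],
    [255, 0, 0.004, 0.001, 0],
    [255, 0, 0, 0, 0]
  ]
}}

```text
time_s: 13.4
position: [0.6136, 0.0729, 0.0804]
tcp_rot: [[1.0, 0.006, -0.001], [0.006, -1.0, 0.002], [-0.001, -0.002, -1.0]]
force: [-0.5, 2.6, -0.5]
opening: 0.274
grasp_force: 29.9
```

{"name": "send_rows", "arguments": {
  "plan": [
    [255, 0, 0.002, -0.001, 0],
    [255, 0, 0.002, -0.001, 0],
    [255, 0, 0.002, -0.001, 0],
    [255, 0, 0.002, -0.001, 0],
    [255, 0, 0.002, -0.001, 0],
    [255, 0, 0, 0, 0]
  ]
}}

```text
time_s: 13.9
position: [0.6129, 0.067, 0.0836]
tcp_rot: [[1.0, 0.005, -0.002], [0.005, -1.0, 0.008], [-0.002, -0.008, -1.0]]
force: [1.9, 11.5, -10.7]
opening: 0.286
grasp_force: 30.4
```

{"name": "send_rows", "arguments": {
  "plan": [
    [255, 0, 0.002, -0.0015, 0],
    [255, 0, 0.002, -0.0015, 0],
    [255, 0, 0.002, -0.001, 0],
    [255, 0, 0, 0, 0]
  ]
}}

```text
time_s: 14.23
position: [0.6128, 0.0622, 0.0869]
tcp_rot: [[1.0, 0.004, -0.003], [0.004, -1.0, 0.01], [-0.003, -0.01, -1.0]]
force: [2.5, 14.9, -13.6]
opening: 0.308
grasp_force: 30.9
```

```bash
python3 -c "
from h import *
tilt('pics/s6.png');go(.6135,.073,.078,.6)"
```

```text
plate front edge slope -0.018 cols 337 355
pos [0.6128 0.0622 0.0869] yaw 0.25 tilt z [-0.0027  0.0102 -0.9999] t 14.28 open 0.309 F [  2.95  14.64 -13.75]
shift tool [ 0.0008 -0.0107  0.0091]
turn -0.006164060653124382
```

View pics/s6.png

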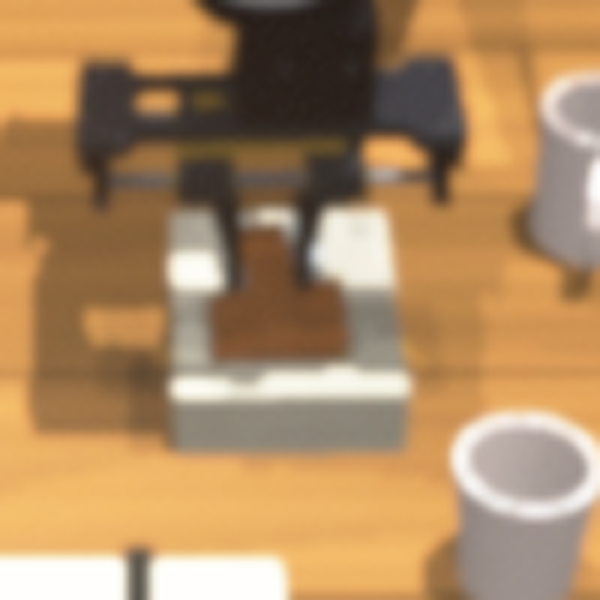

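```bash
cat >> h.py <<'E'
def roll():
    p,d=capture('scene');w=cloud('scene',d);hsv=cv2.cvtColor(p,cv2.COLOR_BGR2HSV)
    m=(hsv[...,0]>3)&(hsv[...,0]<18)&(hsv[...,1]>130)&(np.abs(w[...,0]-.613)<.06)&(np.abs(w[...,1]-.073)<.05)&(w[...,2]>.043)
    front=m&(w[...,0]>.628)&(w[...,0]<.645)  # plate's top, ahead of the post
    q=w[front];k=np.polyfit(q[:,1],q[:,2],1);print('plate n',len(q),'y',q[:,1].min().round(4),q[:,1].max().round(4),'dz/dy',k[0].round(3),'z mid',np.polyval(k,.073).round(4))
    po=w[m&(w[...,2]>.062)];k=np.polyfit(po[:,2],po[:,1],1);print('post n',len(po),'dy/dz',k[0].round(3),'y at .08',np.polyval(k,.08).round(4))
E
python3 -c "
from h import *
roll()"
```

```text
plate n 167 y 0.0286 0.1213 dz/dy 0.129 z mid 0.0955
post n 162 dy/dz -0.028 y at .08 0.0628
```

Run:
```python
from h import *
p,d=capture('scene');w=cloud('scene',d);hsv=cv2.cvtColor(p,cv2.COLOR_BGR2HSV)
for v in range(196,224,2):
    print(v,' '.join(f'{w[v,u,0]*1e3:.0f},{w[v,u,2]*1e3:.0f}' for u in range(332,362,2)))
print([round(w[210,u,1]*1e3) for u in range(332,362,2)])
for v in range(196,224,3): print(v,[int(hsv[v,u,0]) for u in range(332,362,2)],[int(hsv[v,u,2]) for u in range(332,362,2)])
```

```text
196 511,36 513,38 627,120 628,120 511,36 516,40 513,38 511,37 511,36 624,117 626,119 512,37 512,37 513,38 511,36
198 528,40 521,35 626,112 626,111 612,101 613,102 614,103 613,102 558,62 624,110 623,109 524,37 523,36 526,39 524,37
200 533,36 534,37 624,103 622,101 624,103 620,100 624,103 623,102 608,91 626,104 625,103 536,38 536,37 535,37 536,38
202 545,37 549,39 544,36 620,92 626,96 627,97 629,98 631,100 609,84 624,95 571,55 546,37 547,37 545,36 544,35
204 558,38 557,37 559,38 626,89 626,89 626,89 625,88 624,87 613,79 627,89 582,56 554,34 557,36 561,39 557,37
206 565,35 568,37 566,36 627,82 583,48 627,82 631,85 629,83 626,81 622,78 583,48 565,35 590,53 566,36 569,38
208 579,38 576,35 579,38 623,71 590,46 631,77 628,75 629,76 628,75 622,70 597,51 598,52 601,54 578,36 577,35
210 588,36 594,41 599,44 599,45 604,48 625,64 627,66 627,67 628,67 608,51 605,49 610,53 612,55 589,36 592,39
212 598,36 601,38 608,43 611,46 610,45 625,56 628,59 628,59 629,60 616,50 620,53 621,53 622,54 600,37 599,37
214 610,37 611,38 618,43 619,45 622,47 630,53 630,53 631,54 628,51 625,49 629,52 630,53 633,55 612
[... 1206 characters left out ...]
[20, 15, 13, 13, 13, 13, 13, 13, 13, 13, 13, 13, 12, 17, 22] [152, 129, 119, 118, 117, 116, 118, 114, 113, 113, 114, 114, 116, 125, 130]
214 [21, 16, 13, 13, 13, 13, 13, 13, 13, 13, 13, 13, 13, 15, 20] [165, 142, 116, 115, 117, 117, 123, 124, 122, 120, 116, 121, 122, 127, 129]
217 [20, 17, 13, 13, 13, 13, 13, 13, 13, 13, 13, 13, 14, 15, 21] [176, 150, 129, 128, 129, 128, 128, 129, 127, 124, 123, 125, 123, 128, 143]
220 [23, 19, 15, 14, 14, 15, 14, 15, 15, 16, 16, 17, 19, 20, 23] [177, 162, 139, 140, 141, 139, 141, 144, 143, 142, 142, 155, 167, 170, 159]
223 [23, 23, 25, 23, 23, 22, 22, 24, 24, 24, 24, 24, 25, 25, 24] [239, 234, 228, 205, 182, 195, 238, 246, 247, 246, 246, 248, 249, 248, 245]
```

Depth over the plate rises from 43 mm at y=39 mm to 55 mm at y=101 mm. That is about 0.19 rad of lean towards -y, so both rocks took. Now the second pass to each side.

{"name": "send_rows", "arguments": {
  "plan": [
    [255, 0, -0.004, 0.0025, 0],
    [255, 0, -0.004, 0.0025, 0],
    [255, 0, -0.004, 0.0025, 0],
    [255, 0, -0.004, 0.001, 0],
    [255, 0, -0.003, -0.001, 0],
    [255, 0, -0.003, -0.002, 0],
    [255, 0, -0.003, -0.002, 0],
    [255, 0, -0.003, -0.002, 0],
    [255, 0, -0.003, -0.0015, 0],
    [255, 0, 0, 0, 0],
    [255, 0, 0, 0, 0]
  ]
}}

```text
time_s: 15.3
position: [0.6134, 0.0823, 0.0868]
tcp_rot: [[1.0, 0.01, -0.003], [0.01, -1.0, -0.008], [-0.003, 0.008, -1.0]]
force: [1.8, -10.8, -15.1]
opening: 0.301
grasp_force: 30.8
```

```bash
sed -i 's/(w\[...,0\]<.645)/(w[...,0]<.642)\&(w[...,2]<.066)/' h.py; python3 -c "
from h import *
roll()"
```

```text
plate n 78 y 0.0473 0.1097 dz/dy -0.102 z mid 0.051
post n 157 dy/dz -0.212 y at .08 0.0817
```

{"name": "send_rows", "arguments": {
  "plan": [
    [255, 0, -0.001, -0.001, 0],
    [255, 0, 0, 0, 0],
    [255, 0, 0.004, 0.0025, 0],
    [255, 0, 0.004, 0.0025, 0],
    [255, 0, 0.004, 0.0025, 0],
    [255, 0, 0.004, 0.001, 0],
    [255, 0, 0.003, -0.001, 0],
    [255, 0, 0.003, -0.002, 0],
    [255, 0, 0.003, -0.002, 0],
    [255, 0, 0.003, -0.002, 0],
    [255, 0, 0.004, -0.0015, 0],
    [255, 0, 0, 0, 0],
    [255, 0, 0, 0, 0]
  ]
}}

```text
time_s: 16.43
position: [0.6131, 0.0621, 0.0892]
tcp_rot: [[1.0, 0.004, -0.002], [0.004, -1.0, 0.011], [-0.002, -0.011, -1.0]]
force: [1.4, 15.1, -8.3]
opening: 0.304
grasp_force: 31.4
```

```bash
python3 -c "
from h import *
roll()"
```

```text
plate n 82 y 0.0411 0.1002 dz/dy 0.096 z mid 0.0522
post n 149 dy/dz -0.033 y at .08 0.0635
```

{"name": "send_rows", "arguments": {
  "plan": [
    [255, 0, -0.004, 0.002, 0],
    [255, 0, -0.004, 0.002, 0],
    [255, 0, -0.004, 0.001, 0],
    [255, 0, -0.004, 0, 0],
    [255, 0, 0, 0, 0],
    [255, 0, 0, -0.002, 0],
    [255, 0, 0, -0.002, 0],
    [255, 0, 0, -0.002, 0],
    [255, 0, 0, 0, 0]
  ]
}}

```text
time_s: 17.23
position: [0.6129, 0.0722, 0.0879]
tcp_rot: [[1.0, 0.007, -0.003], [0.007, -1.0, 0.001], [-0.003, -0.001, -1.0]]
force: [2.8, 1.9, -25.0]
opening: 0.271
grasp_force: 30.0
```

```bash
python3 -c "
from h import *
roll();go(.6135,.073,.126,.6)"
```

```text
plate n 73 y 0.0442 0.1036 dz/dy -0.02 z mid 0.049
post n 173 dy/dz -0.055 y at .08 0.0705
pos [0.6129 0.0722 0.0879] yaw 0.38 tilt z [-0.0035  0.0011 -1.    ] t 17.28 open 0.274 F [  4.59   0.48 -24.69]
shift tool [ 0.0005 -0.0008 -0.0381]
turn -0.003895521323153764
```

The straight pull of 25 N still holds: coming back through the middle I pushed the balls in again, and the fingers have crept up the post. I'll take it again lower down, then rock while keeping an upward pull.

{"name": "send_rows", "arguments": {
  "plan": [
    [255, 0, 0, 0.004, 0],
    [255, 0, 0, 0.002, 0],
    [90, 0, 0, 0, 0],
    [90, 0, 0, 0, 0],
    [90, 0, 0, 0, 0],
    [90, 0, 0, 0.004, 0],
    [90, 0, 0, 0.004, 0],
    [90, 0, 0, 0.002, 0],
    [255, 0, 0, 0, 0],
    [255, 0, 0, 0, 0],
    [255, 0, 0, 0, 0],
    [255, 0, 0, 0, 0],
    [255, 0, 0, 0, 0]
  ]
}}

```text
time_s: 18.37
position: [0.6141, 0.0722, 0.0756]
tcp_rot: [[1.0, 0.008, 0.0], [0.008, -1.0, -0.0], [0.0, 0.0, -1.0]]
force: [-0.3, 0.2, -0.1]
opening: 0.355
grasp_force: 0.0
```

```bash
python3 -c "
from h import *
roll();go(.6135,.073,.072,.6)"
```

```text
plate n 64 y 0.0442 0.1037 dz/dy -0.006 z mid 0.0496
post n 120 dy/dz -0.161 y at .08 0.0729
pos [0.6141 0.0722 0.0756] yaw 0.45 tilt z [ 2.e-04 -0.e+00 -1.e+00] t 18.42 open 0.307 F [-0.78  0.18 -1.14]
shift tool [-0.0006 -0.0008  0.0036]
turn -0.0026499924584313227
```

{"name": "send_rows", "arguments": {
  "plan": [
    [255, 0, 0, 0, 0],
    [255, 0, 0, 0, 0],
    [255, 0, 0, 0, 0],
    [255, 0, -0.003, -0.001, 0],
    [255, 0, -0.003, -0.002, 0],
    [255, 0, -0.003, -0.002, 0],
    [255, 0, -0.003, -0.002, 0],
    [255, 0, -0.003, -0.002, 0],
    [255, 0, -0.002, -0.002, 0],
    [255, 0, 0, 0, 0]
  ]
}}

```text
time_s: 19.25
position: [0.613, 0.084, 0.0835]
tcp_rot: [[1.0, 0.012, -0.004], [0.012, -1.0, -0.01], [-0.004, 0.01, -1.0]]
force: [2.6, -15.7, -14.0]
opening: 0.324
grasp_force: 28.7
```

{"name": "send_rows", "arguments": {
  "plan": [
    [255, 0, 0.003, -0.001, 0],
    [255, 0, 0.003, 0, 0],
    [255, 0, 0.003, 0, 0],
    [255, 0, 0.003, 0, 0],
    [255, 0, 0.003, 0, 0],
    [255, 0, 0, 0, 0]
  ]
}}

```text
time_s: 19.75
position: [0.6143, 0.074, 0.0883]
tcp_rot: [[1.0, 0.007, 0.001], [0.007, -1.0, 0.0], [0.001, -0.0, -1.0]]
force: [-1.8, -2.0, 2.8]
opening: 0.279
grasp_force: 29.9
```

```bash
python3 -c "
from h import *
roll();go(.6135,.073,.072,.6)"
```

```text
plate n 77 y 0.0441 0.1065 dz/dy -0.046 z mid 0.0549
post n 205 dy/dz -0.078 y at .08 0.0735
pos [0.6143 0.0742 0.0883] yaw 0.45 tilt z [ 1.1e-03 -1.0e-04 -1.0e+00] t 19.8 open 0.274 F [-1.5  -2.17  3.75]
shift tool [-0.0009  0.0011  0.0163]
turn -0.0026324417882565843
```

The block has risen and the pull is gone, so both balls have let go. Next I'll lift.

{"name": "send_rows", "arguments": {
  "plan": [
    [255, 0, 0.001, -0.002, 0],
    [255, 0, 0, -0.002, 0],
    [255, 0, 0, -0.002, 0],
    [255, 0, 0, 0, 0]
  ]
}}

```text
time_s: 20.13
position: [0.614, 0.0737, 0.0935]
tcp_rot: [[1.0, 0.008, 0.0], [0.008, -1.0, 0.0], [0.0, -0.0, -1.0]]
force: [-0.0, 0.3, -2.4]
opening: 0.274
grasp_force: 29.9
```

{"name": "send_rows", "arguments": {
  "plan": [
    [255, 0, 0, -0.004, 0],
    [255, 0, 0, -0.004, 0],
    [255, 0, 0, -0.004, 0],
    [255, 0, 0, -0.004, 0],
    [255, 0, 0, -0.004, 0],
    [255, 0, 0, -0.004, 0],
    [255, 0, 0, 0, 0],
    [255, 0, 0, 0, 0]
  ]
}}

```text
time_s: 20.8
position: [0.6143, 0.0732, 0.118]
tcp_rot: [[1.0, 0.008, 0.001], [0.008, -1.0, -0.0], [0.001, 0.0, -1.0]]
force: [-0.2, 0.5, -3.0]
opening: 0.275
grasp_force: 29.9
```

Run:
```python
from h import *
go(.6135,.073,.12,.6)
p,d=capture('scene');cv2.imwrite('pics/s7.png',cv2.resize(p[140:250,290:400],None,fx=5,fy=5,interpolation=cv2.INTER_CUBIC))
w=cloud('scene',d)
for v in range(192,224,3): print(v,' '.join(f'{w[v,u,0]*1e3:.0f},{w[v,u,2]*1e3:.0f}' for u in range(334,364,3)))
```

```text
pos [0.6143 0.0732 0.118 ] yaw 0.45 tilt z [ 9.e-04 -0.e+00 -1.e+00] t 20.8 open 0.275 F [-0.16  0.53 -2.99]
shift tool [-0.0008  0.0002 -0.002 ]
turn -0.0026740280892085157
192 430,-4 429,-5 627,134 623,131 630,137 630,136 629,135 627,134 433,-2 430,-4
195 448,-4 453,-1 448,-4 625,122 626,122 630,126 624,121 449,-4 449,-4 453,-1
198 524,37 524,38 550,57 623,109 628,113 629,114 623,109 523,37 524,37 527,39
201 539,36 606,85 603,83 604,84 633,105 632,104 602,82 602,82 599,80 542,38
204 558,38 618,83 620,84 616,81 630,92 632,93 616,81 616,81 619,83 555,35
207 573,37 634,84 628,79 635,84 630,80 634,83 632,82 629,80 633,82 569,34
210 590,37 646,81 643,78 645,80 645,80 646,81 645,80 645,80 646,81 590,37
213 607,39 594,29 643,67 639,64 640,65 638,63 642,66 641,66 604,36 607,38
216 618,35 594,16 596,18 596,18 596,17 595,17 641,54 639,52 623,39 618,35
219 636,38 620,25 605,12 603,10 606,13 607,14 606,13 606,13 638,39 630,33
222 651,38 650,37 648,35 654,40 651,38 650,37 650,37 651,38 650,37 651,37
```

View pics/s7.png

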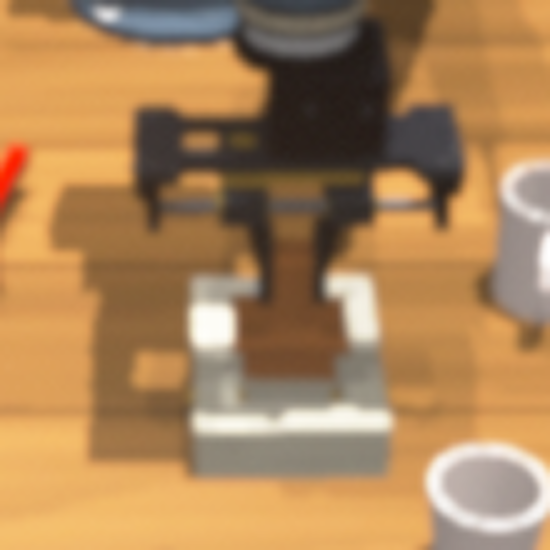

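The block hangs level and clear of the mould: plate top about 84 mm (crop (290,335)), foot about 14 mm above the mould's top, with the socket open below at (285,390). I'll raise it 6 mm more and settle.

{"name": "send_rows", "arguments": {
  "plan": [
    [255, 0, 0, -0.003, 0],
    [255, 0, 0, -0.003, 0],
    [255, 0, 0, 0, 0],
    [255, 0, 0, 0, 0],
    [255, 0, 0, 0, 0],
    [255, 0, 0, 0, 0],
    [255, 0, 0, 0, 0],
    [255, 0, 0, 0, 0]
  ]
}}

```text
time_s: 21.52
position: [0.6139, 0.0732, 0.1234]
tcp_rot: [[1.0, 0.008, -0.0], [0.008, -1.0, 0.0], [-0.0, -0.0, -1.0]]
force: [0.3, -0.3, -2.1]
opening: 0.271
grasp_force: 29.9
```

```bash
python3 -c "
from rig import *
print(hand_in())"
```

```text
the job is handed in; nothing more can be done
None
```

The job is handed in, with no verdict shown: the pin is fully down, the mallet is back standing on the bench, and the block was rocked free (at least twice to each side) and is held level, its foot about 2 cm above the mould's top over the socket.

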